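# Release the latched valve key

### The job

One of the four identical latching keys on the valve control box has been left latched down. With the fingertips tap all four keys lightly, one after another from left to right as the robot sees them, to feel which one is latched, without pushing any of them through to its click; then press the latched key down to its stop and let it come up, so that all four keys are up. Leave the things that stand round the box where they are.

Things in the scene. Friction and masses are not known exactly. Their poses are not given: they have to be found in the camera images.
- control_box: Valve control box fixed on the worktop: dark grey case with a light grey top plate, 110 mm (its x, front to back) x 220 mm (its y) x 45 mm high, brass hose barbs on its far side. Origin: centre of its underside, on the worktop; z up, x to the far side (barbs), y to the left along the row of keys. Four keys stand in a row on its top, at y = +67.5, +22.5, -22.5 and -67.5 mm, x = 0 in its frame.
- key_a: Seat (black frame fixed on the box) of one of the four identical push-push keys; which letter has which place in the row varies. Origin: centre of the seat, on the top plate, 45 mm above the worktop; axes as the box's. It does not move with the key. The white flat cap in it, 30 mm (x) by 26 mm (y), goes straight down when pressed.
- key_b: Seat of a key, as key_a. All keys: an up key's cap top is 19 mm above the seat's origin (64 mm above the worktop), a latched key's 14 mm above it. Exactly one key starts latched; feel which.
- key_c: Seat of a key, as key_a. All keys: an up key gives way from 1.2 N, then 0.6 N more per mm, and springs back if let go before the click. A latched key does not move below 4 N.
- key_d: Seat of a key, as key_a. All keys: the click is at the bottom of the stroke, 8 mm below the up height, at about 6 N while moving slowly, on a firm stop (10 to 12 N there is safe). Let go after the click, a key that was up stays latched, and a key that was latched comes up.
- stopper_1: Bystander, loose, to be left alone: blue rubber stopper, 33 mm wide, 28 mm high, standing. Origin: centre of its underside.
- stopper_2: Bystander, loose, to be left alone: brown rubber stopper, 25 mm wide, 24 mm high, standing. Origin: centre of its underside.
- stir_bar: Bystander, loose, to be left alone: white stirring bar, 9 mm thick, 35 mm long, lying. Origin: centre of its underside.
- drop_bottle: Bystander, loose, to be left alone: amber dropper bottle with a rubber teat, 30 mm wide, 92 mm high, standing. Origin: centre of its underside.
- timer: Bystander, loose, to be left alone: flat grey timer, 58 x 62 x 17 mm, lying on its back. Origin: centre of its underside.
- marker_3: Bystander, loose, to be left alone: dark felt marker, 11 mm thick, 139 mm long, lying. Origin: centre of its underside.

How it is judged (in metres and radians):
On the way, in this order (a step that is already met when the one before it is completed fails the run):
1. the left-most key (seen from the robot) is tapped with the fingers (((y of key_a in the frame of control_box between 0.0575 and 0.0775 m and contact force between the fingers and key_a above 0.3 N) or (y of key_b in the frame of control_box between 0.0575 and 0.0775 m and contact force between the fingers and key_b above 0.3 N) or (y of key_c in the frame of control_box between 0.0575 and 0.0775 m and contact force between the fingers and key_c above 0.3 N) or (y of key_d in the frame of control_box between 0.0575 and 0.0775 m and contact force between the fingers and key_d above 0.3 N))).
2. the second key (seen from the robot) is tapped with the fingers (((y of key_a in the frame of control_box between 0.0125 and 0.0325 m and contact force between the fingers and key_a above 0.3 N) or (y of key_b in the frame of control_box between 0.0125 and 0.0325 m and contact force between the fingers and key_b above 0.3 N) or (y of key_c in the frame of control_box between 0.0125 and 0.0325 m and contact force between the fingers and key_c above 0.3 N) or (y of key_d in the frame of control_box between 0.0125 and 0.0325 m and contact force between the fingers and key_d above 0.3 N))).
3. the third key (seen from the robot) is tapped with the fingers (((y of key_a in the frame of control_box between -0.0325 and -0.0125 m and contact force between the fingers and key_a above 0.3 N) or (y of key_b in the frame of control_box between -0.0325 and -0.0125 m and contact force between the fingers and key_b above 0.3 N) or (y of key_c in the frame of control_box between -0.0325 and -0.0125 m and contact force between the fingers and key_c above 0.3 N) or (y of key_d in the frame of control_box between -0.0325 and -0.0125 m and contact force between the fingers and key_d above 0.3 N))).
4. the right-most key (seen from the robot) is tapped with the fingers (((y of key_a in the frame of control_box between -0.0775 and -0.0575 m and contact force between the fingers and key_a above 0.3 N) or (y of key_b in the frame of control_box between -0.0775 and -0.0575 m and contact force between the fingers and key_b above 0.3 N) or (y of key_c in the frame of control_box between -0.0775 and -0.0575 m and contact force between the fingers and key_c above 0.3 N) or (y of key_d in the frame of control_box between -0.0775 and -0.0575 m and contact force between the fingers and key_d above 0.3 N))).
5. the latched key has come up, so that all four keys are up (z of each of cap_a_c0, cap_b_c0, cap_c_c0, cap_d_c0 in the frame of control_box above 0.0495 m), for 0.2 s.
At the end, for the whole second after the job is handed in: all four keys are up (each less than 1.5 mm down) (all of step 5); the robot touches nothing.
It fails at once if another key is pushed down more than 7.2 mm (almost to its click) while a key is latched ((z of cap_a_c0 in the frame of control_box below 0.0465 m and z of cap_b_c0 in the frame of control_box below 0.0438 m) or (z of cap_a_c0 in the frame of control_box below 0.0465 m and z of cap_c_c0 in the frame of control_box below 0.0438 m) or (z of cap_a_c0 in the frame of control_box below 0.0465 m and z of cap_d_c0 in the frame of control_box below 0.0438 m) or (z of cap_b_c0 in the frame of control_box below 0.0465 m and z of cap_a_c0 in the frame of control_box below 0.0438 m) or (z of cap_b_c0 in the frame of control_box below 0.0465 m and z of cap_c_c0 in the frame of control_box below 0.0438 m) or (z of cap_b_c0 in the frame of control_box below 0.0465 m and z of cap_d_c0 in the frame of control_box below 0.0438 m) or (z of cap_c_c0 in the frame of control_box below 0.0465 m and z of cap_a_c0 in the frame of control_box below 0.0438 m) or (z of cap_c_c0 in the frame of control_box below 0.0465 m and z of cap_b_c0 in the frame of control_box below 0.0438 m) or (z of cap_c_c0 in the frame of control_box below 0.0465 m and z of cap_d_c0 in the frame of control_box below 0.0438 m) or (z of cap_d_c0 in the frame of control_box below 0.0465 m and z of cap_a_c0 in the frame of control_box below 0.0438 m) or (z of cap_d_c0 in the frame of control_box below 0.0465 m and z of cap_b_c0 in the frame of control_box below 0.0438 m) or (z of cap_d_c0 in the frame of control_box below 0.0465 m and z of cap_c_c0 in the frame of control_box below 0.0438 m)).
It fails at once if a thing that stands round the box is moved more than 15 mm or tipped or lifted (distance of any of stopper_1, stopper_2, stir_bar, drop_bottle, timer, marker_3 from where it was at the start of the episode above 0.015 m).
It also fails if it takes over 48 s, if anything falls off the work surface, if the arm or the gripper's body presses on something with over 40 N, if the wrist force passes 120 N, or if a joint passes its speed limit or range.

### The arm

A 7-joint arm with a two-finger parallel gripper is mounted at the origin on a cart in front of the work surface, level with it; the furniture and walls round the work are solid. World frame = base frame: x ahead of the robot, y to its left, z up, the work surface at z = 0. Lengths are in m, angles in degrees, forces in N, time in s.
With the tool pointing down it reaches from about 0.425 to 0.95 m from the base axis. Payload 4.7 kg.
Tool frame: the origin (TCP) lies on the centre line of the jaws, within the pads' length; the fingertips stand 11 mm ahead of it and the grasp point (between the pads) lies 8 mm behind it (bot.nose_length is the distance from the TCP to the fingertips, in m); z points along the fingers, y is the line along which they close (so a half turn about z gives the same grasp; the last joint's range is limited). The gripper opens to 85 mm and grips with 20 to 120 N. Pads are 22 mm wide; open, the fingers measure 114 mm over their backs; the gripper's body (76 mm by 85 mm) begins 54 mm behind the grasp point. The pads swing forward as they close: fully open they stand 13 mm farther back than shut.
Start: joints at [67.615, 26.849, -2.785, 87.806, 1.381, 65.374, -4.715], TCP at [0.239, -0.631, 0.242] pointing down, gripper open.
Joint ranges: [-148.3, 148.3], [-19.14, 114.17], [-79.39, 73.82], [5.75, 140.21], [-59.74, 239.74], [12.07, 113.84], [-152.46, 152.46]. Speed limits (degrees/s): [147.25, 147.25, 180, 180, 180, 180, 180].

### API

Orientations are given as a 3x3 rotation matrix whose columns are the frame's x, y, z axes.
In Python, from workcell import bot gives the robot as it stands. The module is installed in compiled form; this text tells all that it offers.
- The arm moves only by the tool send_rows, never from a script. Its argument "commands" is a list of rows, each a list of 7 numbers: the shift along the tool's x, y, z in cm, then the turn, a rotation vector about the tool's x, y, z in rad, then the finger opening in cm, from 0 to 8.54. A call has 1 to 5 rows; each row shifts and turns the commanded pose from where the row before left it, along the tool's axes as they then stand; what a row does not reach is not made up. A row lasts 1/10 s, in which the tool goes at most 50 mm and 8.59 degrees, less where a joint would pass 70% of its speed; a pose out of reach is approached as far as the arm can. A call with a gripper value outside its range is refused whole. The fingers move at their own pace and stop on an object; "grip_force" is the grip in N (left out, the last holds). Time passes only in rows, so rows that do not move let the fingers close. It gives the time, the measured TCP pose, the force, the opening and the grip force at its end, in the units of the state.
- bot.sense(): the state, without advancing time (a new reading comes with each control period).
- bot.capture(name): name is "side" or "top"; returns a dict with "pixels" (400x640x3 uint8, blue, green, red), "range_z" (400x640 float32, m along the optical axis (not along the pixel's ray), 0 where there is no reading), "camera_matrix" (3x3 intrinsics, pixels), "R" (3x3) and "t" (3): a world point X has camera coordinates R X + t. Camera axes: x right, y down, z forward; pixel columns grow to the right and rows downward; lengths in m; the calibration is good to about 2 mm. A picture is of the moment at which its call begins.
- bot.finish_job(): hands the job in; it is judged then, once.
The state is a dict: "time": time; "q": joint angles; "joint_vel": joint speeds; "tau": joint torques, N m; "eef_pos": TCP position; "tool_rot": TCP orientation; "ft_force": force on the tool from outside, world axes, zero at the start; "wrist_torque": the same for the moment, N m; "gripper_width": opening from 0.0 (shut) to 1.0 (fully open); "finger_force": force on a finger pad.
Only numpy, scipy, OpenCV 4.12 (cv2) and the standard library are available. Lean on these libraries where they do the work, as an engineer would, in place of code of your own. Each camera call takes 0.05 s, during which the arm holds its last target. There are 200 camera calls.

## Working session

There is one attempt and no reset: what is moved stays moved. The work goes in short steps, Python scripts to look and compute and a tool call to move; the robot and the scene stay as the last step left them, time stands still between calls to the robot, and variables do not carry over. Pictures are saved under pics/ and viewed, at most 10 in all, crops included, and the job is handed in when it is done.

Besides the shell and the picture viewer there is one more tool, called after "Emit:" as name(argument=value, ...) on one line, values as JSON. send_rows: Moves the arm, as the interface text tells. Its arguments: {"type":"object","properties":{"commands":{"type":"array","items":{"type":"array","items":{"type":"number"}}},"grip_force":{"type":"number"}},"required":["commands"]}

```bash
mkdir -p pics; cat > h.py <<'E'
import numpy as np, cv2
from workcell import bot
def cap(n,tag):
    d=bot.capture(n); cv2.imwrite(f'pics/{tag}.png',d['pixels']); np.savez(f'{tag}.npz',**d); return d
def world(d,u,v):
    z=d['range_z'][int(v),int(u)]; K=d['camera_matrix']
    return np.array(d['R']).T@(np.linalg.inv(K)@[u,v,1]*z-d['t'])
E
python3 - <<'E'
from h import *
cap('top','top0');cap('side','side0')
s=bot.sense();print(s['time'],s['eef_pos'],s['tool_rot'],s['ft_force'],s['gripper_width'],bot.nose_length)
E
```

```text
0.1 [ 0.23874551 -0.63084103  0.24135831] [[ 9.35259592e-01  3.53961880e-01 -6.94839305e-04]
 [ 3.53962553e-01 -9.35258202e-01  1.61435311e-03]
 [-7.84346961e-05 -1.75578633e-03 -9.99998456e-01]] [-0.84318902 -1.49413957 -0.61807394] 0.9994716190454793 0.011
```

View pics/top0.png

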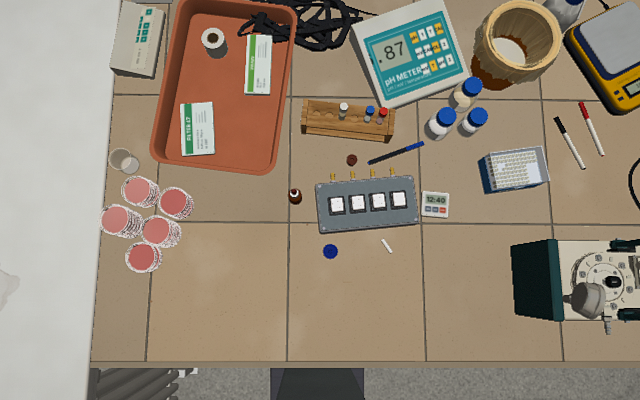

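View pics/side0.png

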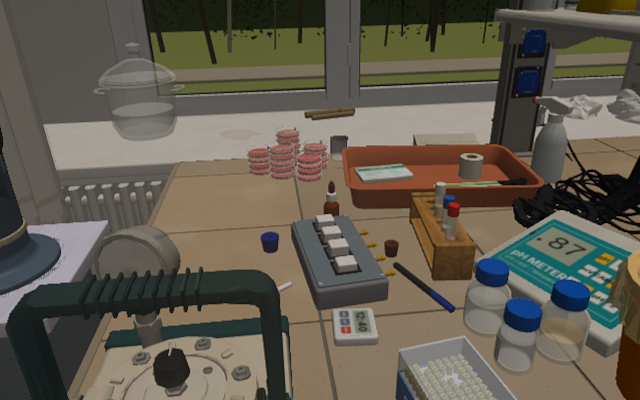

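The top view shows the box with keys at about (336,205), (358,202), (378,200) and (399,198). The dropper bottle is at (295,196), the blue stopper at (330,251), the stir bar at (387,245), the timer at (435,204), the marker at (396,153) and the brown stopper at (352,160). The side view shows the same row, with the caps between about (324,220) and (346,264).

```bash
python3 - <<'E'
from h import *
d=dict(np.load('top0.npz'));s=dict(np.load('side0.npz'))
def cl(d,p):return np.round(world(d,*p),4)
for p in [(336,205),(358,202),(378,200),(399,198),(295,196),(330,251),(387,245),(435,204),(352,160),(370,162),(423,143),(347,228),(318,380),(500,270)]: print(p,cl(d,p))
# white caps in both views, centroid + median world
for n,D,roi in (('top',d,(320,415,185,220)),('side',s,(305,365,208,280))):
    im=D['pixels'];u0,u1,v0,v1=roi
    P=[];m=np.zeros(im.shape[:2],np.uint8)
    hs=im.min(2); m[v0:v1,u0:u1]=(hs[v0:v1,u0:u1]>175)*255
    c,l,st,ce=cv2.connectedComponentsWithStats(m)
    for i in range(1,c):
        if st[i,4]>25:
            vs,us=np.where(l==i);W=np.array([world(D,u,v) for u,v in zip(us,vs)])
            print(n,st[i],ce[i].round(1),np.median(W,0).round(4),(W.min(0)/2+W.max(0)/2).round(4),np.percentile(W[:,2],[5,50,95]).round(4))
a=s['pixels'][195:310,270:400];b=d['pixels'][165:240,305:430]
cv2.imwrite('pics/crop.png',np.vstack([cv2.resize(a,(390,340),interpolation=2),cv2.resize(b,(390,234),interpolation=2)]))
print(-np.array(d['R']).T@d['t'],-np.array(s['R']).T@s['t'])
E
```

```text
(336, 205) [ 0.5737 -0.0228  0.0666]
(358, 202) [ 0.5809 -0.0699  0.0645]
(378, 200) [ 0.5857 -0.1128  0.064 ]
(399, 198) [ 0.5913 -0.1589  0.0596]
(295, 196) [0.592  0.0643 0.0685]
(330, 251) [ 0.4791 -0.0121  0.0237]
(387, 245) [ 0.4945 -0.1406  0.0044]
(435, 204) [ 0.5856 -0.2476  0.0207]
(352, 160) [ 0.6854 -0.0621  0.0207]
(370, 162) [ 0.6834 -0.1042  0.0125]
(423, 143) [ 0.7308 -0.2284  0.01  ]
(347, 228) [ 0.5276 -0.048   0.0423]
(318, 380) [ 0.11    0.0027 -0.459 ]
(500, 270) [ 0.4405 -0.395  -0.0021]
top [393 192  12  14 136] [398.6 198.6] [ 0.5893 -0.158   0.06  ] [ 0.5101 -0.0687  0.5228] [0.0571 0.06   0.0624]
top [373 194  12  13 141] [378.5 200.1] [ 0.5854 -0.1143  0.0646] [ 0.5855 -0.1141  0.0647] [0.0623 0.0646 0.0675]
top [352 196  12  13 142] [357.6 202.1] [ 0.5809 -0.0696  0.0643] [ 0.5812 -0.069   0.0639] [0.0618 0.0643 0.0677]
top [331 198  12  13 142] [336.6 204.1] [ 0.576  -0.025   0.0645] [ 0.5025 -0.0014  0.5251] [0.0616 0.0645 0.0669]
[0.41555834 0.03295373 0.99026327] [ 0.4874959  -0.75034477  0.42929264]
```

View pics/crop.png

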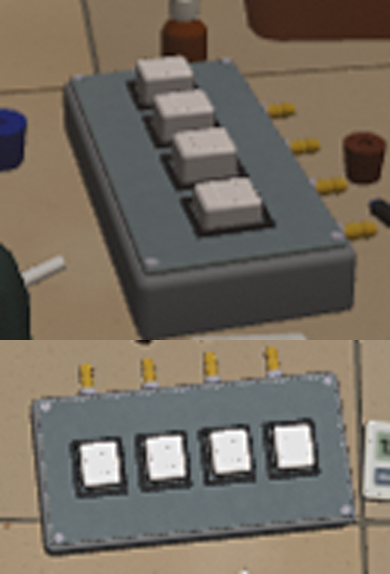

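```bash
python3 - <<'E'
from h import *
d=dict(np.load('top0.npz'));s=dict(np.load('side0.npz'))
K=d['camera_matrix'];v,u=np.mgrid[:400,:640];z=d['range_z']
P=(np.stack([u,v,np.ones_like(u)],-1)@np.linalg.inv(K).T*z[...,None]-d['t'])@d['R']
ok=(z>0)&(P[...,2]>0.05)
for x in np.arange(0.1,0.95,.06): print(round(x,2),[int(1000*max(P[ok&(abs(P[...,0]-x)<.03)&(abs(P[...,1]-y)<.03)][:,2],default=0)) for y in np.arange(-.75,.2,.06)])
# side view rays at cap top plane heights: reprojection of top-view estimates
for X in [(.576,-.025,.064),(.5809,-.0696,.064),(.5854,-.1143,.064),(.5895,-.158,.059)]:
    c=s['R']@X+s['t'];q=s['camera_matrix']@c;q=q[:2]/q[2];print(q.round(1),world(s,*q.round()).round(4))
E
```

```text
0.1 [0, 0, 0, 0, 0, 0, 0, 0, 0, 0, 0, 0, 0, 0, 0, 0]
0.16 [0, 0, 0, 0, 0, 0, 0, 0, 0, 0, 0, 0, 0, 0, 0, 0]
0.22 [0, 0, 0, 0, 0, 0, 0, 0, 0, 0, 0, 0, 0, 0, 0, 0]
0.28 [0, 0, 0, 0, 0, 0, 0, 0, 0, 0, 0, 0, 0, 0, 0, 0]
0.34 [0, 0, 0, 207, 236, 271, 260, 0, 0, 0, 0, 0, 0, 0, 0, 0]
0.4 [0, 0, 0, 191, 218, 277, 271, 0, 0, 0, 0, 0, 0, 0, 0, 0]
0.46 [0, 0, 0, 219, 254, 192, 173, 0, 0, 0, 0, 0, 0, 0, 0, 0]
0.52 [0, 0, 0, 196, 203, 173, 172, 0, 0, 0, 50, 50, 0, 51, 0, 0]
0.58 [0, 0, 0, 0, 0, 0, 0, 0, 0, 50, 67, 69, 68, 64, 95, 0]
0.64 [0, 0, 0, 0, 74, 78, 79, 76, 0, 50, 51, 52, 50, 0, 57, 57]
0.7 [0, 0, 0, 0, 0, 78, 77, 75, 0, 0, 0, 0, 0, 0, 60, 0]
0.76 [0, 0, 0, 0, 0, 0, 0, 90, 102, 97, 122, 122, 123, 69, 58, 0]
0.82 [0, 55, 0, 0, 0, 157, 158, 108, 97, 0, 65, 65, 63, 68, 58, 0]
0.88 [50, 65, 66, 0, 155, 157, 158, 157, 60, 0, 51, 52, 0, 0, 58, 0]
0.94 [66, 68, 66, 60, 215, 158, 151, 157, 53, 60, 63, 68, 0, 0, 58, 0]
[325.7 215.7] [ 0.5767 -0.0242  0.063 ]
[332.1 227.5] [ 0.5811 -0.0671  0.0635]
[338.9 240.6] [ 0.5855 -0.1143  0.0632]
[346.2 257.7] [ 0.5891 -0.1588  0.059 ]
```

Emit:
send_rows(commands=[[0,0,0,0,0,0,0]], grip_force=40)

```text
time: 0.2
eef_pos: [0.2388, -0.631, 0.2417]
tool_rot: [[0.935, 0.354, -0.0], [0.354, -0.935, 0.001], [-0.0, -0.001, -1.0]]
ft_force: [0.1, 0.3, 0.0]
gripper_width: 0.859
finger_force: 0.0
```

Emit:
send_rows(commands=[[0,0,-4,0,0,0,0],[0,0,-4,0,0,0,0],[0,0,-4,0,0,0,0],[0,0,-4,0,0,0,0],[0,0,0,0,0,0,0]])

```text
time: 0.7
eef_pos: [0.2398, -0.6331, 0.4095]
tool_rot: [[0.935, 0.354, 0.005], [0.354, -0.935, -0.011], [0.001, 0.012, -1.0]]
ft_force: [-0.7, -0.1, 0.7]
gripper_width: -0.0
finger_force: 0.0
```

Emit:
send_rows(commands=[[3.5,-3,0,0,0,0,0],[3.5,-3,0,0,0,0,0],[3.5,-3,0,0,0,0,0],[3.5,-3,0,0,0,0,0],[0,0,0,0,0,0,0]])

```text
time: 1.2
eef_pos: [0.3324, -0.4629, 0.4025]
tool_rot: [[0.931, 0.365, 0.003], [0.365, -0.931, 0.003], [0.003, -0.002, -1.0]]
ft_force: [0.4, -0.4, -0.2]
gripper_width: -0.001
finger_force: 0.0
```

Emit:
send_rows(commands=[[3.5,-3,0,0,0,0,0],[3.5,-3,0,0,0,0,0],[3.5,-3,0,0,0,0,0],[3.5,-3,0,0,0,0,0],[3.5,-3,0,0,0,0,0]])

```text
time: 1.7
eef_pos: [0.4382, -0.2659, 0.4018]
tool_rot: [[0.935, 0.353, -0.001], [0.353, -0.935, -0.0], [-0.0, -0.0, -1.0]]
ft_force: [0.9, 0.3, 0.0]
gripper_width: -0.001
finger_force: 0.0
```

Emit:
send_rows(commands=[[3.5,-3,0,0,0,0,0],[3.5,-3,0,0,0,0,0],[3.5,-3,0,0,0,0,0],[3.5,-3,0,0,0,0,0],[0,0,0,0,0,0,0]])

```text
time: 2.2
eef_pos: [0.5284, -0.0982, 0.4017]
tool_rot: [[0.931, 0.365, 0.0], [0.365, -0.931, 0.004], [0.002, -0.004, -1.0]]
ft_force: [-0.6, -0.1, 0.9]
gripper_width: 0.004
finger_force: 0.0
```

Emit:
send_rows(commands=[[0,0,0,0,0,-0.14,0],[0,0,0,0,0,-0.14,0],[0,0,0,0,0,-0.14,0],[0,0,0,0,0,-0.14,0],[0,0,0,0,0,-0.14,0]])

```text
time: 2.7
eef_pos: [0.5261, -0.1065, 0.4016]
tool_rot: [[0.483, 0.876, -0.001], [0.876, -0.483, -0.0], [-0.001, -0.001, -1.0]]
ft_force: [-0.4, 0.1, -0.7]
gripper_width: 0.0
finger_force: 0.0
```

Emit:
send_rows(commands=[[0,0,0,0,0,-0.14,0],[0,0,0,0,0,-0.14,0],[0,0,0,0,0,-0.14,0],[0,0,0,0,0,-0.14,0],[0,0,0,0,0,0,0]])

```text
time: 3.2
eef_pos: [0.5261, -0.1064, 0.4017]
tool_rot: [[-0.05, 0.999, -0.001], [0.999, 0.05, 0.0], [0.0, -0.001, -1.0]]
ft_force: [0.5, 0.5, -0.3]
gripper_width: 0.001
finger_force: 0.0
```

Emit:
send_rows(commands=[[3.94,2.71,0,0,0,0,0],[3.94,2.71,0,0,0,-0.055,0],[0,0,4,0,0,0,0],[0,0,4,0,0,0,0],[0,0,4,0,0,0,0]])

```text
time: 3.7
eef_pos: [0.5765, -0.0243, 0.2806]
tool_rot: [[-0.103, 0.995, 0.0], [0.995, 0.103, -0.0], [-0.0, 0.0, -1.0]]
ft_force: [1.1, -0.8, -0.3]
gripper_width: -0.001
finger_force: 0.0
```

Emit:
send_rows(commands=[[0,0,4,0,0,0,0],[0,0,4,0,0,0,0],[0,0,4,0,0,0,0],[0,0,3,0,0,0,0],[0,0,0,0,0,0,0]])

```text
time: 4.2
eef_pos: [0.5732, -0.0251, 0.1278]
tool_rot: [[-0.103, 0.995, -0.01], [0.995, 0.103, -0.0], [0.001, -0.01, -1.0]]
ft_force: [-0.0, -0.4, -0.3]
gripper_width: 0.002
finger_force: 0.0
```

Emit:
send_rows(commands=[[0,0,0,0,0,0,0],[0,0,0,0,0,0,0]])

```text
time: 4.4
eef_pos: [0.578, -0.024, 0.1343]
tool_rot: [[-0.105, 0.995, 0.004], [0.995, 0.105, -0.0], [-0.0, 0.004, -1.0]]
ft_force: [1.3, 0.2, -0.4]
gripper_width: -0.003
finger_force: 0.0
```

Emit:
send_rows(commands=[[0,0,2,0,0,0,0],[0,0,2,0,0,0,0],[0,0,0.8,0,0,0,0],[0,0,0,0,0,0,0],[0,0,0,0,0,0,0]])

```text
time: 4.9
eef_pos: [0.5775, -0.0239, 0.0857]
tool_rot: [[-0.106, 0.994, 0.002], [0.994, 0.106, -0.0], [-0.0, 0.002, -1.0]]
ft_force: [0.7, -0.2, -0.8]
gripper_width: 0.002
finger_force: 0.0
```

Emit:
send_rows(commands=[[0,0,0,0,0,0,0],[0,0,0,0,0,0,0]])

```text
time: 5.1
eef_pos: [0.5773, -0.024, 0.0853]
tool_rot: [[-0.106, 0.994, 0.002], [0.994, 0.106, -0.0], [-0.0, 0.002, -1.0]]
ft_force: [0.6, 0.9, 0.5]
gripper_width: -0.001
finger_force: 0.0
```

Emit:
send_rows(commands=[[0,0,0.4,0,0,0,0],[0,0,0.4,0,0,0,0],[0,0,0.2,0,0,0,0],[0,0,0.1,0,0,0,0],[0,0,0,0,0,0,0]])

```text
time: 5.6
eef_pos: [0.5764, -0.0241, 0.0732]
tool_rot: [[-0.106, 0.994, -0.001], [0.994, 0.106, -0.0], [-0.0, -0.001, -1.0]]
ft_force: [-0.4, -0.2, 2.2]
gripper_width: -0.001
finger_force: 0.9
```

Emit:
send_rows(commands=[[0,0,0.1,0,0,0,0],[0,0,0,0,0,0,0]])

```text
time: 5.8
eef_pos: [0.5764, -0.0241, 0.0723]
tool_rot: [[-0.106, 0.994, -0.0], [0.994, 0.106, -0.0], [-0.0, -0.0, -1.0]]
ft_force: [-2.1, -0.9, 2.7]
gripper_width: -0.001
finger_force: 1.2
```

Emit:
send_rows(commands=[[0,0,0.1,0,0,0,0],[0,0,0,0,0,0,0]])

```text
time: 6.0
eef_pos: [0.5764, -0.0241, 0.0713]
tool_rot: [[-0.106, 0.994, -0.0], [0.994, 0.106, -0.0], [-0.0, -0.0, -1.0]]
ft_force: [-1.2, -0.6, 3.2]
gripper_width: 0.003
finger_force: 1.6
```

Key 1 is up: it touches at z≈0.075 and gives way at about 0.5 N/mm. On to key 2.

Emit:
send_rows(commands=[[0,0,-1.5,0,0,0,0],[-2.25,0,0,0,0,0,0],[-2.25,0,0,0,0,0,0],[0,0,0,0,0,0,0],[0,0,0,0,0,0,0]])

```text
time: 6.5
eef_pos: [0.5817, -0.0689, 0.087]
tool_rot: [[-0.105, 0.995, 0.001], [0.995, 0.105, 0.0], [0.0, 0.001, -1.0]]
ft_force: [0.5, 0.3, -0.3]
gripper_width: -0.0
finger_force: 0.0
```

Emit:
send_rows(commands=[[0,0,0.4,0,0,0,0],[0,0,0.4,0,0,0,0],[0,0,0.3,0,0,0,0],[0,0,0.2,0,0,0,0],[0,0,0,0,0,0,0]])

```text
time: 7.0
eef_pos: [0.5812, -0.0679, 0.0731]
tool_rot: [[-0.107, 0.994, -0.001], [0.994, 0.107, 0.001], [0.001, -0.0, -1.0]]
ft_force: [-1.5, 0.9, 1.9]
gripper_width: -0.002
finger_force: 0.9
```

Emit:
send_rows(commands=[[0,0,0.1,0,0,0,0],[0,0,0,0,0,0,0]])

```text
time: 7.2
eef_pos: [0.5814, -0.0683, 0.0724]
tool_rot: [[-0.106, 0.994, 0.0], [0.994, 0.106, 0.0], [0.0, 0.0, -1.0]]
ft_force: [-0.4, 0.7, 2.3]
gripper_width: -0.004
finger_force: 1.2
```

Emit:
send_rows(commands=[[0,0,0.1,0,0,0,0],[0,0,0,0,0,0,0]])

```text
time: 7.4
eef_pos: [0.5815, -0.0684, 0.0714]
tool_rot: [[-0.106, 0.994, 0.0], [0.994, 0.106, 0.0], [0.0, 0.001, -1.0]]
ft_force: [-0.9, 1.8, 3.1]
gripper_width: 0.003
finger_force: 1.5
```

Key 2 is up as well. Next is key 3.

Emit:
send_rows(commands=[[0,0,-1.5,0,0,0,0],[-2.28,0,0,0,0,0,0],[-2.28,0,0,0,0,0,0],[0,0,0,0,0,0,0],[0,0,0,0,0,0,0]])

```text
time: 7.9
eef_pos: [0.5862, -0.1151, 0.0868]
tool_rot: [[-0.104, 0.995, 0.001], [0.995, 0.104, -0.001], [-0.001, 0.001, -1.0]]
ft_force: [0.2, 0.5, -0.5]
gripper_width: 0.002
finger_force: 0.0
```

Emit:
send_rows(commands=[[0,0,0.4,0,0,0,0],[0,0,0.4,0,0,0,0],[0,0,0.3,0,0,0,0],[0,0,0.2,0,0,0,0],[0,0,0,0,0,0,0]])

```text
time: 8.4
eef_pos: [0.586, -0.1133, 0.0731]
tool_rot: [[-0.107, 0.994, -0.001], [0.994, 0.107, 0.001], [0.001, -0.001, -1.0]]
ft_force: [-0.4, 0.6, 2.0]
gripper_width: -0.002
finger_force: 0.9
```

Emit:
send_rows(commands=[[0,0,0.1,0,0,0,0],[0,0,0,0,0,0,0]])

```text
time: 8.6
eef_pos: [0.5862, -0.1136, 0.0724]
tool_rot: [[-0.106, 0.994, 0.0], [0.994, 0.106, 0.0], [0.0, 0.0, -1.0]]
ft_force: [-0.7, 1.7, 2.7]
gripper_width: 0.002
finger_force: 1.2
```

Emit:
send_rows(commands=[[0,0,0.1,0,0,0,0],[0,0,0,0,0,0,0]])

```text
time: 8.8
eef_pos: [0.5863, -0.1137, 0.0715]
tool_rot: [[-0.106, 0.994, 0.0], [0.994, 0.106, 0.0], [0.0, 0.001, -1.0]]
ft_force: [-1.2, 2.5, 3.5]
gripper_width: 0.0
finger_force: 1.5
```

Key 3 is up too. Key 4 comes next, and contact there should be about 5 mm lower.

Emit:
send_rows(commands=[[0,0,-1.5,0,0,0,0],[-2.25,0,0,0,0,0,0],[-2.25,0,0,0,0,0,0],[0,0,0,0,0,0,0],[0,0,0,0,0,0,0]])

```text
time: 9.3
eef_pos: [0.591, -0.1598, 0.0868]
tool_rot: [[-0.104, 0.995, 0.001], [0.995, 0.104, -0.0], [-0.001, 0.001, -1.0]]
ft_force: [-0.0, 0.6, -0.4]
gripper_width: -0.002
finger_force: 0.0
```

Emit:
send_rows(commands=[[0,0,0.4,0,0,0,0],[0,0,0.4,0,0,0,0],[0,0,0.3,0,0,0,0],[0,0,0.2,0,0,0,0],[0,0,0,0,0,0,0]])

```text
time: 9.8
eef_pos: [0.5907, -0.1585, 0.0728]
tool_rot: [[-0.106, 0.994, -0.001], [0.994, 0.106, 0.0], [0.0, -0.001, -1.0]]
ft_force: [0.7, -0.7, -0.2]
gripper_width: 0.002
finger_force: 0.0
```

Emit:
send_rows(commands=[[0,0,0.2,0,0,0,0],[0,0,0,0,0,0,0]])

```text
time: 10.0
eef_pos: [0.5908, -0.1589, 0.0711]
tool_rot: [[-0.106, 0.994, -0.0], [0.994, 0.106, -0.0], [-0.0, -0.0, -1.0]]
ft_force: [-0.4, 0.4, 0.6]
gripper_width: -0.001
finger_force: 0.0
```

Emit:
send_rows(commands=[[0,0,0.1,0,0,0,0],[0,0,0,0,0,0,0]])

```text
time: 10.2
eef_pos: [0.5909, -0.1589, 0.0703]
tool_rot: [[-0.106, 0.994, 0.0], [0.994, 0.106, -0.0], [-0.0, 0.0, -1.0]]
ft_force: [-0.3, -0.2, -0.4]
gripper_width: 0.002
finger_force: 0.0
```

Key 4 gives no contact at the height where the others were pressed, so it is the latched one. I'll go on down, first to a light touch and then to the click.

Emit:
send_rows(commands=[[0,0,0.05,0,0,0,0],[0,0,0,0,0,0,0]])

```text
time: 10.4
eef_pos: [0.591, -0.1589, 0.0701]
tool_rot: [[-0.106, 0.994, 0.0], [0.994, 0.106, -0.0], [-0.0, 0.0, -1.0]]
ft_force: [-0.6, -0.2, 2.2]
gripper_width: 0.002
finger_force: 1.0
```

Emit:
send_rows(commands=[[0,0,0.05,0,0,0,0],[0,0,0,0,0,0,0]])

```text
time: 10.6
eef_pos: [0.591, -0.1589, 0.0697]
tool_rot: [[-0.106, 0.994, 0.0], [0.994, 0.106, -0.0], [-0.0, 0.0, -1.0]]
ft_force: [-1.9, 0.2, 3.4]
gripper_width: 0.002
finger_force: 1.8
```

Emit:
send_rows(commands=[[0,0,0.05,0,0,0,0],[0,0,0,0,0,0,0]])

```text
time: 10.8
eef_pos: [0.591, -0.1589, 0.069]
tool_rot: [[-0.106, 0.994, 0.0], [0.994, 0.106, -0.0], [-0.0, 0.0, -1.0]]
ft_force: [-1.1, 0.3, 5.2]
gripper_width: 0.002
finger_force: 2.1
```

Contact is at 0.070, stiff up to about 4 N: the latched key. Now I press it to its stop, near 0.067.

Emit:
send_rows(commands=[[0,0,0.1,0,0,0,0],[0,0,0.05,0,0,0,0],[0,0,0,0,0,0,0]])

```text
time: 11.1
eef_pos: [0.591, -0.1589, 0.0675]
tool_rot: [[-0.106, 0.994, 0.0], [0.994, 0.106, -0.0], [-0.0, 0.0, -1.0]]
ft_force: [-1.6, -0.2, 4.3]
gripper_width: -0.003
finger_force: 2.4
```

Emit:
send_rows(commands=[[0,0,0.07,0,0,0,0],[0,0,0,0,0,0,0]])

```text
time: 11.3
eef_pos: [0.591, -0.1589, 0.0671]
tool_rot: [[-0.106, 0.994, 0.0], [0.994, 0.106, -0.0], [-0.0, 0.0, -1.0]]
ft_force: [-2.9, -0.5, 7.9]
gripper_width: -0.001
finger_force: 3.8
```

Emit:
send_rows(commands=[[0,0,0.07,0,0,0,0],[0,0,0,0,0,0,0]])

```text
time: 11.5
eef_pos: [0.591, -0.1589, 0.067]
tool_rot: [[-0.106, 0.994, 0.0], [0.994, 0.106, -0.001], [-0.001, -0.0, -1.0]]
ft_force: [-3.9, 0.1, 11.1]
gripper_width: -0.002
finger_force: 5.4
```

Emit:
send_rows(commands=[[0,0,-0.3,0,0,0,0],[0,0,-0.2,0,0,0,0],[0,0,0,0,0,0,0]])

```text
time: 11.8
eef_pos: [0.5911, -0.1589, 0.0712]
tool_rot: [[-0.106, 0.994, 0.0], [0.994, 0.106, -0.0], [-0.0, 0.0, -1.0]]
ft_force: [-1.1, -0.4, 3.6]
gripper_width: -0.0
finger_force: 2.1
```

The cap follows the fingers up, with 3.6 N at 0.071, so it has unlatched. I'll withdraw and check.

Emit:
send_rows(commands=[[0,0,-0.5,0,0,0,0],[0,0,-2,0,0,0,0],[0,0,-4,0,0,0,0],[0,0,-4,0,0,0,0],[0,0,-4,0,0,0,0]])

```text
time: 12.3
eef_pos: [0.5905, -0.1588, 0.2168]
tool_rot: [[-0.106, 0.994, -0.001], [0.994, 0.106, 0.001], [0.001, -0.001, -1.0]]
ft_force: [0.4, -0.9, -0.7]
gripper_width: -0.002
finger_force: 0.0
```

Emit:
send_rows(commands=[[0,0,-4,0,0,0,0],[0,0,-4,0,0,0,0],[0,0,0,0,0,0,0],[0,0,0,0,0,0,0],[0,0,0,0,0,0,0]])

```text
time: 12.8
eef_pos: [0.5901, -0.159, 0.2943]
tool_rot: [[-0.106, 0.994, -0.003], [0.994, 0.106, 0.0], [0.001, -0.003, -1.0]]
ft_force: [-0.2, 0.8, -0.7]
gripper_width: -0.003
finger_force: 0.0
```

```bash
python3 - <<'E'
from h import *
s=cap('side','side1')
for X in [(.576,-.025,.064),(.5809,-.0696,.064),(.5854,-.1143,.064),(.5895,-.158,.064)]:
    c=s['R']@X+s['t'];q=s['camera_matrix']@c;q=(q[:2]/q[2]).round().astype(int)
    print(q,np.median([world(s,q[0]+i,q[1]+j) for i in(-2,-1,0,1,2) for j in(-1,0,1)],0).round(4))
im=s['pixels'][150:330,200:440];cv2.imwrite('pics/c1.png',cv2.resize(im,None,fx=3,fy=3))
st=bot.sense();print(st['time'],st['eef_pos'],st['ft_force'])
E
```

```text
[326 216] [ 0.5767 -0.0238  0.0629]
[332 227] [ 0.5812 -0.0662  0.0632]
[339 241] [ 0.5852 -0.1146  0.0629]
[346 255] [ 0.5896 -0.1564  0.0631]
12.85 [ 0.58997785 -0.1589669   0.29397852] [-0.41878883  0.93726262 -0.3640512 ]
```

View pics/c1.png

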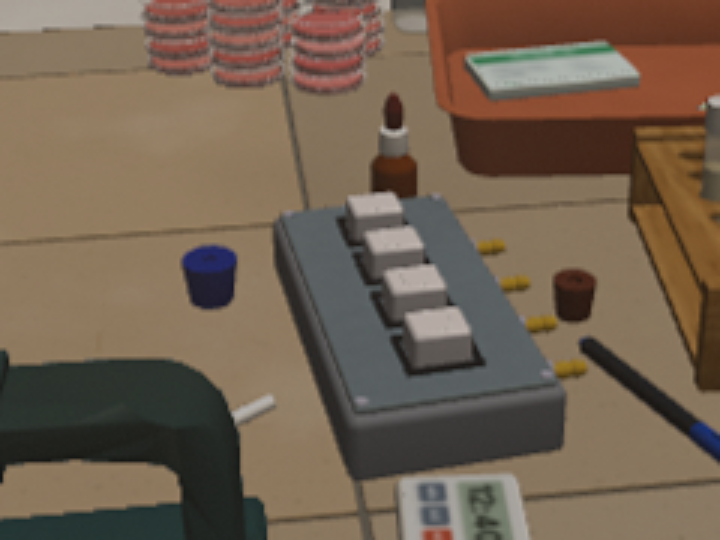

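The crop shows all four caps at the same height (the fourth at about (437,330) in the crop). The bystanders look undisturbed and the arm is clear.

```bash
python3 -c "
from workcell import bot
print(bot.finish_job())"
```

```text
the job is handed in; nothing more can be done
None
```

I tapped all four keys from left to right, found the right-most one latched, and pressed it to its stop and released it; the last camera check showed all four keys up and the things round the box undisturbed, and I handed the job in at about 13 s, with no verdict returned.

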